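Gather the washed mincer plates on their storage pin

ROBOT

A 7-joint arm with a two-finger parallel gripper is mounted at the origin on a cart in front of the work surface, level with it; the furniture and walls round the work are solid. World frame = base frame: x ahead of the robot, y to its left, z up, the work surface at z = 0. Lengths are in m, angles in rad, forces in N, time in s.
With the tool pointing down it reaches from about 0.425 to 0.925 m from the base axis. Payload 6.8 kg.
Tool frame: the origin (TCP) lies midway between the tips of the shut fingers; the grasp point (between the pads) lies 19 mm behind it; z points along the fingers, y is the direction in which the jaws open and shut (so a half turn about z gives the same grasp; the last joint's range is limited). The gripper opens to 85 mm and grips with 20 to 120 N. Pads are 22 mm wide; open, the fingers measure 114 mm over their backs; the gripper's body (76 mm by 85 mm) begins 54 mm behind the grasp point. The pads swing forward as they close: fully open they stand 13 mm farther back than shut.
Start: joints at [-1.306, 0.477, 0.022, 1.555, -0.011, 1.109, -0.083], TCP at [0.246, 0.629, 0.199] pointing down, gripper open.
Joint ranges: [-2.96, 2.96], [-0.34, 2.1], [-1.41, 1.46], [0.24, 2.44], [-1.37, 4.51], [0.17, 1.92], [-2.96, 2.96]. Speed limits (rad/s): [2.39, 2.39, 3.14, 3.14, 3.14, 3.14, 3.14].

INTERFACE

Orientations are given as [roll, pitch, yaw] about the fixed x, y, z axes, in that order (R = Rz(yaw) Ry(pitch) Rx(roll)).
In Python, from workcell import monitor, read_camera, camera_model, order gives the robot as it stands.
- The arm moves only by the tool drive_tool, never from a script. Its argument "increments" is a list of rows, each a list of 7 numbers: the opening, from -1 (shut) to 1 (fully open), then the shift along the tool's x, y, z in cm, then the turn, a rotation vector about the tool's x, y, z in rad. A call has 1 to 12 rows; each row shifts and turns the pose as measured when the row begins, along the tool's axes as they then stand; what a row does not reach is not made up. A row lasts 1/10 s, in which the tool goes at most 50 mm and 8.59 degrees, less where a joint would pass 70% of its speed; a pose out of reach is approached as far as the arm can. A call with a gripper value outside its range is refused whole. The fingers move at their own pace and stop on an object; "squeeze" is the grip in N (left out, the last holds). Time passes only in rows, so rows that do not move let the fingers close. It gives the time, the measured TCP pose, the force and the opening at its end, in the units of the state.
- monitor.get_state(): the state, without advancing time (a new reading comes with each control period).
- read_camera(name): name is "scene" or "top" or "wrist"; returns the picture (420x560x3 uint8, blue, green, red); there is no depth.
- camera_model(name): a dict with "K" (3x3 intrinsics, pixels), "world_to_cam" (4x4, takes a point from world to camera coordinates); the wrist camera has in their place "mount" (4x4, takes a point from camera to tool coordinates, whose origin is the TCP and whose axes are the flange's). Camera axes: x right, y down, z forward; pixel columns grow to the right and rows downward; lengths in m; the calibration is good to about 2 mm. A picture is of the moment at which its call begins: read the wrist's pose just before it. camera_model takes no time and is no camera call.
- order.hand_in(): hands the job in, once; it reports no verdict.
The state is a dict: "time_s": time; "joint_pos": joint angles; "joint_velocities": joint speeds; "effort": joint torques, N m; "ee_pos": TCP position; "tcp_rot": TCP orientation; "force": force on the tool from outside, world axes, zero at the start; "wrist_torque": the same for the moment, N m; "opening": opening from 0.0 (shut) to 1.0 (fully open).
Only numpy, scipy, OpenCV 4.12 (cv2) and the standard library are available. Lean on these libraries where they do the work, as an engineer would, in place of code of your own. Each camera call takes 0.05 s, during which the arm holds its last target. There are 200 camera calls.

TASK

Gather the three washed mincer plates on their storage pin: take the pin out of its forked rest and run it through the centre holes of all three plates while they still stand in the wire drainer. Lift them out together and lay the loaded pin back in both forks of the rest the way it lay before, tip up, with the plates hanging between the two forks. Do not drop a plate, and leave the other things on the boards where they are.

Things in the scene. Friction and masses are not known exactly. Their poses are not given: they have to be found in the camera images.
- drainer: Small steel wire drainer on a 128 x 84 mm drip tray, fixed. Origin: on the boards under its middle; z up; x level, along the plates' holes, pointing roughly to the robot's right. Eight prongs 4 mm thick, tops 58 mm up, at x = -19.5, -6.5, 6.5, 19.5 mm and y = 21 to 24 mm either side, keep the plates apart with 1.5 mm play. Nothing else is over 23 mm high; the -x end is open for the pin.
- drainer_axis (a point): Point 52 mm above the drainer's origin, in the middle of the middle plate's hole. The holes of the plates lie in line on the drainer's x through it, at x = -13, 0 and +13 mm. The plates come out straight upward, some 50 mm to clear the prongs.
- plate_fine: Round steel mincer plate with fine perforations, 70 mm across, 6 mm thick, plain centre hole 16 mm across; about 80 g. Origin: centre of the hole, mid thickness; x along the hole. It stands on edge in the drainer, farthest along +x.
- plate_medium: The same with middling perforations; the middle one in the drainer.
- plate_coarse: The same with nine large perforations; the first one in the drainer (at its -x end).
- rest: Rest for the pin, fixed: wooden foot 100 x 60 x 14 mm with two upright wire Y-forks, each with a V of 90 degrees, about 40 mm wide at the top. Origin: on the boards under the middle of the foot; x points level from the low fork to the high fork, z up. In the forks the pin lies over the rest's x, 30 degrees tip up.
- rest_low (a point): Where the pin's axis runs through the low fork when it lies there: 34 mm before the rest's origin, 62 mm up. This fork carries the pin's neck; the collar lies just past it on the high side (pin's origin about 10 mm on), and stops the pin from sliding down.
- rest_high (a point): Where the pin's axis runs through the high fork: 33.5 mm beyond the rest's origin, 101 mm up. This fork carries the shaft about 68 mm ahead of the collar; the wire arms are 5 mm thick.
- pin: Storage pin, 184 mm long, about 90 g, starts lying in the rest. Origin: centre of the front face of its 26 mm collar; x along the shaft to the tip; roll about x does not matter. Ahead: steel shaft 7 mm thick to x = 75 mm, then a cone to the tip at 92 mm. Behind: collar 4 mm thick, neck 8 mm thick to x = -22 mm, round wooden handle 18 mm thick on to x = -92 mm. Plates cannot pass the collar.
- pin_grip (a point): Point on the axis of the pin's handle, 50 mm behind the pin's origin: a good place to grip.
- pin_tip (a point): The pin's tip, 92 mm ahead of the pin's origin.
- hob_cover: Pale wooden boards that cover the hob, the work surface for this job, fixed; top 58 mm above z = 0. Origin 20 mm below its top. A cream kettle, 244 mm high and about 200 mm across, stands on their far corner, centred within 20 mm of x = 0.81, y = 0.19 m.
- mug: Blue mug, 89 x 126 x 97 mm, at the back left; origin under its middle. Leave it.
- salt: Glass salt jar with dark cap, 41 mm across, 105 mm high, at the back; origin under its middle. Leave it.
- brush: Turquoise dish brush, 85 x 30 mm, 55 mm high, at the right; origin under its middle. Leave it.

How it is judged:
By the outcome, as a careful person would: the job done as asked, in the order asked, and still so for the second after the job is handed in, with the robot touching nothing.
It also fails if it takes over 51 s, if anything falls off the work surface, if the arm or the gripper's body presses on something with over 40 N, if the wrist force passes 120 N, or if a joint passes its speed limit or range.

## Working session

There is one attempt and no reset: what is moved stays moved. The work goes in short steps, Python scripts to look and compute and a tool call to move; the robot and the scene stay as the last step left them, time stands still between calls to the robot, and variables do not carry over. Pictures are saved under pics/ and viewed, about 8 in all and at most 12, crops included, and the job is handed in when it is done.

Besides the shell and the picture viewer there is one more tool, called as a command line: name --pt "numbers of a row" for each row, then --argument value for the rest. drive_tool: Moves the arm, as the interface text tells. Its arguments: {"type":"object","properties":{"increments":{"type":"array","items":{"type":"array","items":{"type":"number"}}},"squeeze":{"type":"number"}},"required":["increments"]}

```bash
ls; mkdir -p pics; cat > h.py <<'E'
import numpy as np, cv2, json
from scipy.spatial.transform import Rotation as R
from workcell import monitor, read_camera, camera_model, order
def ray(m,u,v):
    K=np.array(m["K"]);T=np.array(m["world_to_cam"]);Ti=np.linalg.inv(T)
    d=Ti[:3,:3]@np.linalg.solve(K,[u,v,1.]);return Ti[:3,3],d/np.linalg.norm(d)
def plane(m,u,v,z):
    o,d=ray(m,u,v);return o+d*(z-o[2])/d[2]
def tri(rs):
    A=np.zeros((3,3));b=np.zeros(3)
    for o,d in rs:
        P=np.eye(3)-np.outer(d,d);A+=P;b+=P@o
    p=np.linalg.solve(A,b);return p,[np.linalg.norm((np.eye(3)-np.outer(d,d))@(p-o)) for o,d in rs]
def proj(m,p):
    T=np.array(m["world_to_cam"]);c=T[:3,:3]@np.array(p)+T[:3,3];q=np.array(m["K"])@c;return q[:2]/q[2]
def wrist():
    s=monitor.get_state();m=camera_model("wrist");T=np.eye(4);T[:3,:3]=R.from_euler('xyz',s["tcp_rot"]).as_matrix();T[:3,3]=s["ee_pos"]
    return {"K":m["K"],"world_to_cam":np.linalg.inv(T@np.array(m["mount"]))}
E
python3 - <<'E'
from h import *
print(monitor.get_state())
for n in("scene","top"):
    cv2.imwrite(f"pics/{n}0.png",read_camera(n)); m=camera_model(n);print(n,m["K"],np.round(np.linalg.inv(m["world_to_cam"]),3).tolist())
print(camera_model("wrist"))
E
```

```text
pics
{'time_s': 0.0, 'joint_pos': array([-1.30609194,  0.47783003,  0.022296  ,  1.55646286, -0.01149132,
        1.10932558, -0.08307812]), 'joint_velocities': array([-1.23831886e-03, -4.99930574e-04,  8.98807285e-05, -1.09385599e-03,
       -2.97652690e-04, -9.93406061e-05, -3.25273820e-04]), 'effort': array([ 3.47558835e-04, -5.96452045e+01,  1.60772469e+00, -2.81194192e+01,
        1.23525076e-02,  9.33622301e-03,  2.16423837e-05]), 'ee_pos': array([0.24560581, 0.62800928, 0.19750007]), 'tcp_rot': array([-3.13969888e+00,  1.30285321e-04,  2.76887448e+00]), 'force': array([-0.16427791,  0.5440625 ,  0.04417021]), 'wrist_torque': array([0.02022186, 0.10270008, 0.00123015]), 'opening': 1.0013666173651645}
scene [[420.11439103   0.         274.88848259]
 [  0.         420.11439103 214.74145736]
 [  0.           0.           1.        ]] [[-0.907, -0.301, 0.293, 0.309], [-0.421, 0.642, -0.641, 0.738], [0.005, -0.705, -0.71, 0.776], [0.0, 0.0, 0.0, 1.0]]
top [[510.16921624   0.         276.34192106]
 [  0.         510.16921624 210.72592892]
 [  0.           0.           1.        ]] [[-0.021, -0.99, 0.138, 0.437], [-1.0, 0.023, 0.01, 0.16], [-0.013, -0.138, -0.99, 1.044], [0.0, 0.0, 0.0, 1.0]]
{'K': array([[290.50713038,   0.        , 279.87550499],
       [  0.        , 290.50713038, 213.99582742],
       [  0.        ,   0.        ,   1.        ]]), 'mount': array([[ 5.65540750e-04, -9.53090062e-01, -3.02686330e-01,
         7.66639023e-02],
       [ 9.99999556e-01,  3.10972318e-04,  8.89223749e-04,
        -3.38135106e-04],
       [-7.53383248e-04, -3.02686699e-01,  9.53089815e-01,
        -1.76685865e-01],
       [ 0.00000000e+00,  0.00000000e+00,  0.00000000e+00,
         1.00000000e+00]])}
```

View pics/scene0.png

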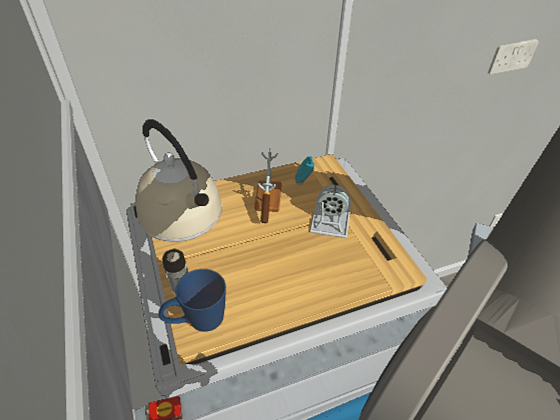

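View pics/top0.png

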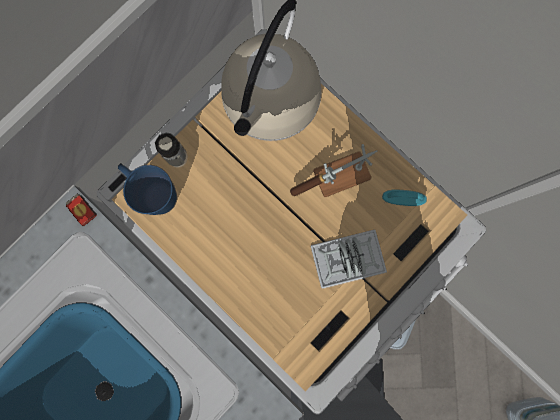

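The scene view shows the rest with the pin near (267,190) and the drainer near (332,210). In the top view the rest is near (340,175), with the handle end at (292,190), and the drainer is near (348,257). I'll take enlarged crops next.

```bash
python3 - <<'E'
import cv2,numpy as np
a=cv2.imread("pics/top0.png")[145:295,282:402];b=cv2.imread("pics/scene0.png")[140:245,245:357]
a=cv2.resize(a,None,fx=4,fy=4,interpolation=2)[:, :]; b=cv2.resize(b,None,fx=2.9,fy=2.9,interpolation=2)
c=np.zeros((600,800,3),np.uint8);c[:600,:480]=a;c[:b.shape[0],480:480+b.shape[1]]=b[:,:320];cv2.imwrite("pics/crop1.png",c)
E
```

```text
(no output)
```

View pics/crop1.png

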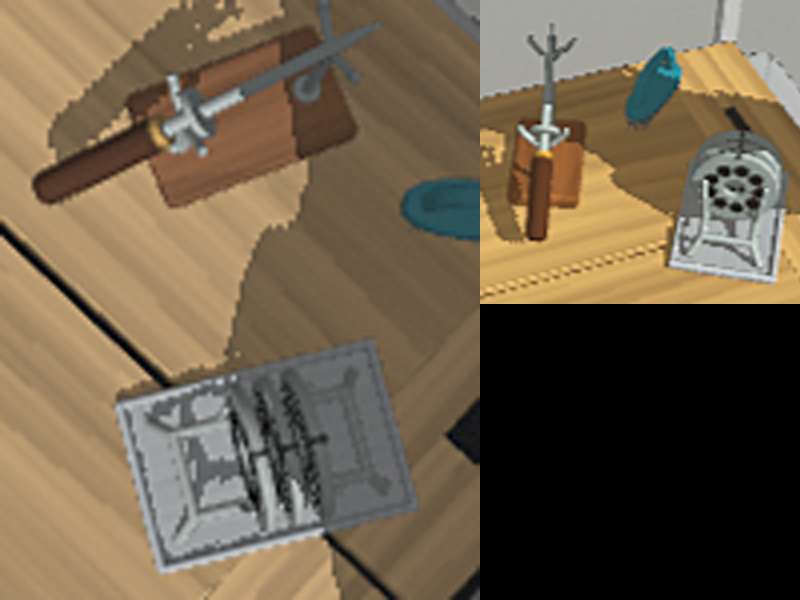

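```bash
python3 - <<'E'
from h import *
m=camera_model("top");s=camera_model("scene")
P=lambda x,y,z: plane(m,282+(x-1.5)/4,145+(y-1.5)/4,z)
for nm,pts,z in(("tray",[(117,403),(373,340),(417,505),(160,572)],.062),("foot",[(130,95),(310,28),(357,135),(175,207)],.072)):
    c=np.array([P(x,y,z) for x,y in pts]);print(nm,c.mean(0).round(4),[np.linalg.norm(c[i]-c[i-1]).round(4) for i in range(4)])
    d=c[1]+c[2]-c[0]-c[3];print(" yaw",np.arctan2(d[1],d[0]))
t=P(382,24,.171);h=P(40,190,.079+.003);print("tip",t,"hend",h,"yaw",np.arctan2(*(t-h)[[1,0]]),np.linalg.norm((t-h)[:2]),"expected",.184*np.cos(np.pi/6))
S=lambda x,y: ray(s,245+(x-480)/2.9,140+y/2.9)
M=lambda x,y: ray(m,282+x/4,145+y/4)
print("tip tri",tri([S(551,25),M(380,25)]))
print("hend tri",tri([S(537,238),M(42,190)]))
E
```

```text
tray [0.4795 0.0347 0.062 ] [np.float64(0.0827), np.float64(0.1272), np.float64(0.0812), np.float64(0.1267)]
 yaw -1.3461973173972983
foot [0.6428 0.0408 0.072 ] [np.float64(0.0591), np.float64(0.094), np.float64(0.0574), np.float64(0.0951)]
 yaw -1.2233073897554443
tip [ 0.66142761 -0.00935318  0.171     ] hend [0.60694459 0.14033346 0.082     ] yaw -1.2217214477456575 0.15929371613298207 expected 0.15934867429633673
tip tri (array([ 0.66334204, -0.00863679,  0.16956409]), [np.float64(0.0027124132218056306), np.float64(0.0027124132218056584)])
hend tri (array([0.60785943, 0.13889279, 0.07822131]), [np.float64(0.0010480217046311723), np.float64(0.0010480217046310411)])
```

```bash
cat >> h.py <<'E'
# pin-based targets: tool x = -pin axis, tool y level, z_tool forward-down
DR=np.array([.4795,.0347,.058]);DY=-1.346
RO=np.array([.6433,.0415,.058]);RY=-1.222
U=np.array([0,0,1.])
def frame(yaw,tilt):
    a=np.array([np.cos(yaw),np.sin(yaw),0]);d=np.cos(tilt)*a+np.sin(tilt)*U;z=np.sin(tilt)*a-np.cos(tilt)*U
    return d,z,np.column_stack([-d,np.cross(z,-d),z])
def pose(origin,yaw,tilt,g=.050):   # pin origin -> TCP, R
    d,z,Rm=frame(yaw,tilt);return origin-g*d+.019*z,Rm
def rest_pose(adv=0.,up=0.):
    d,_,_=frame(RY,np.pi/6);a=np.array([np.cos(RY),np.sin(RY),0])
    return pose(RO-.034*a+.062*U+(.010+adv)*d+up*U,RY,np.pi/6)
def dr_pose(x,tilt=0.,up=0.):
    a=np.array([np.cos(DY),np.sin(DY),0]);return pose(DR+x*a+(.052+up)*U,DY,tilt)
def go(p,Rm):
    s=monitor.get_state();R0=R.from_euler('xyz',s["tcp_rot"])
    t=R0.inv().apply(p-s["ee_pos"])*100;w=(R0.inv()*R.from_matrix(Rm)).as_rotvec()
    print("t",s["time_s"],"tcp",s["ee_pos"].round(4),"target",np.round(p,4),"shift cm",t.round(2),"rot",w.round(3),"F",s["force"].round(1),"open",round(s["opening"],3))
E
python3 - <<'E'
from h import *
p,Rm=rest_pose();z=Rm[:,2];print(p,Rm.round(3))
go(p-.10*z,Rm)
m=camera_model("top");print(plane(m,150,190,.12),plane(m,168,147,.16))
E
```

```text
[0.62308756 0.09707983 0.08354552] [[-0.296  0.94   0.171]
 [ 0.814  0.342 -0.47 ]
 [-0.5    0.    -0.866]]
t 0.1 tcp [0.2456 0.6281 0.1976] target [0.606  0.1441 0.1701] shift cm [-51.19 -31.95   2.81] rot [ 0.221 -0.491  0.83 ] F [0.2 0.6 0.8] open 0.999
[0.61043979 0.40213674 0.12      ] [0.68017354 0.36042709 0.16      ]
```

drive_tool --pt "1 -4 -2.5 -0.5 0 0 0" --pt "1 -4 -2.5 -0.5 0 0 0" --pt "1 -4 -2.5 -0.5 0 0 0" --pt "1 -4 -2.5 -0.5 0 0 0" --pt "1 -4 -2.5 -0.5 0 0 0" --pt "1 -4 -2.5 -0.5 0 0 0" --pt "1 -4 -2.5 -0.5 0 0 0" --pt "1 -4 -2.5 -0.5 0 0 0" --pt "1 -4 -2.5 0 0 0 0" --squeeze 100

```text
time_s: 1.0
ee_pos: [0.5007, 0.282, 0.234]
tcp_rot: [-3.135, -0.006, 2.786]
force: [1.6, 1.0, 0.3]
opening: 1.003
```

```bash
python3 - <<'E'
from h import *
p,Rm=rest_pose();z=Rm[:,2]
go(p-.10*z,Rm);print(monitor.get_state()["joint_pos"].round(2))
E
```

```text
t 1.0 tcp [0.5007 0.282  0.234 ] target [0.606  0.1441 0.1701] shift cm [-14.71  -9.22   6.36] rot [ 0.218 -0.492  0.848] F [1.6 1.  0.3] open 1.003
[-0.76  0.28  0.17  1.76 -0.05  1.11  0.65]
```

drive_tool --pt "1 -1.5 -1 0.3 0.027 -0.062 0.106" --pt "1 -1.5 -1 0.3 0.027 -0.062 0.106" --pt "1 -1.5 -1 0.3 0.027 -0.062 0.106" --pt "1 -1.5 -0.5 0.3 0.027 -0.062 0.106" --pt "1 -1.5 -0.5 0.3 0.027 -0.062 0.106" --pt "1 -1.5 -0.5 0.3 0.027 -0.062 0.106" --pt "1 -1.5 0 0.3 0.027 -0.062 0.106" --pt "1 -1.5 0 0.3 0.027 -0.062 0.106"

```text
time_s: 1.8
ee_pos: [0.5677, 0.1458, 0.2407]
tcp_rot: [3.126, 0.548, 1.861]
force: [-0.1, 0.1, -0.2]
opening: 1.002
```

```bash
python3 - <<'E'
from h import *
p,Rm=rest_pose();z=Rm[:,2]
go(p-.07*z,Rm);print(monitor.get_state()["joint_pos"].round(2))
E
```

```text
t 1.8 tcp [0.5677 0.1458 0.2407] target [0.6111 0.13   0.1442] shift cm [2.68 3.55 9.73] rot [-0.014  0.025 -0.05 ] F [-0.1  0.1 -0.2] open 1.002
[-1.02  0.39  0.46  1.77  0.39  1.19 -0.46]
```

drive_tool --pt "1 1 1.3 3 -0.005 0.008 -0.017" --pt "1 1 1.3 3 -0.005 0.008 -0.017" --pt "1 0.7 1 3 -0.005 0.008 -0.017" --pt "1 0 0 0 0 0 0"

```text
time_s: 2.2
ee_pos: [0.6112, 0.1369, 0.1458]
tcp_rot: [-3.141, 0.526, 1.924]
force: [-0.2, 0.0, -0.4]
opening: 1.002
```

```bash
python3 - <<'E'
from h import *
p,Rm=rest_pose();z=Rm[:,2]
m=wrist();I=read_camera("wrist");go(p,Rm)
d,_,_=frame(RY,np.pi/6);a=np.array([np.cos(RY),np.sin(RY),0])
O=RO-.034*a+.062*U+.01*d
for x in(-.092,-.05,-.022,0,.075,.092):
    q=proj(m,O+x*d);print(x,q.round(1));cv2.circle(I,tuple(int(v) for v in q),3,(0,0,255),1)
cv2.imwrite("pics/w1.png",I)
E
```

```text
t 2.25 tcp [0.6116 0.1381 0.1476] target [0.6231 0.0971 0.0835] shift cm [-0.47 -0.35  7.67] rot [0.004 0.002 0.003] F [0.1 0.  0.2] open 1.0
-0.092 [276.3 172.7]
-0.05 [276.4 222.2]
-0.022 [276.4 252.4]
0 [276.4 274.8]
0.075 [276.4 343.1]
0.092 [276.4 357.1]
```

View pics/w1.png

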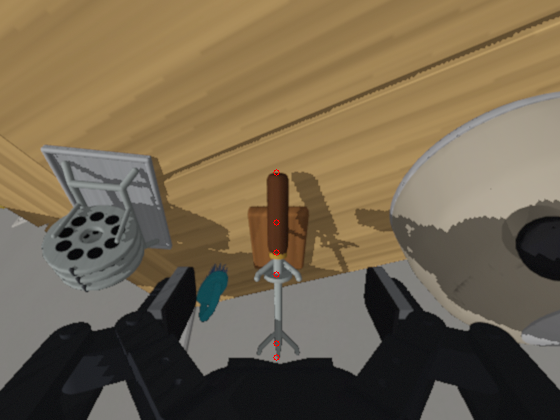

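The wrist view shows the pin from (277,173) to (277,357), on the projected points to within about 1–2 px. I'll move in and grip it.

drive_tool --pt "1 -0.2 -0.1 2.5 0 0 0" --pt "1 -0.2 -0.1 2.5 0 0 0" --pt "1 -0.1 -0.1 2 0 0 0" --pt "1 0 0 0.6 0 0 0" --pt "1 0 0 0 0 0 0"

```text
time_s: 2.75
ee_pos: [0.6259, 0.1022, 0.0894]
tcp_rot: [3.128, 0.522, 1.92]
force: [-0.3, -0.1, -1.6]
opening: 1.002
```

```bash
python3 - <<'E'
from h import *
go(*rest_pose())
E
```

```text
t 2.75 tcp [0.6259 0.1022 0.0894] target [0.6231 0.0971 0.0835] shift cm [-0.04 -0.45  0.7 ] rot [ 0.013 -0.002  0.   ] F [-0.3 -0.1 -1.6] open 1.002
```

drive_tool --pt "1 0 -0.4 0.5 0.012 0 0" --pt "1 0 -0.1 0.2 0 0 0" --pt "1 0 0 0 0 0 0"

```text
time_s: 3.05
ee_pos: [0.6235, 0.1002, 0.0859]
tcp_rot: [3.136, 0.52, 1.92]
force: [0.6, 0.2, -0.4]
opening: 0.999
```

```bash
python3 - <<'E'
from h import *
go(*rest_pose())
E
```

```text
t 3.05 tcp [0.6235 0.1002 0.0859] target [0.6231 0.0971 0.0835] shift cm [-0.12 -0.15  0.34] rot [ 0.005 -0.004  0.   ] F [ 0.6  0.2 -0.4] open 0.999
```

drive_tool --pt "0.3 -0.1 -0.15 0.3 0 0 0" --pt "-0.2 0 0 0.1 0 0 0" --pt "-1 0 0 0 0 0 0" --pt "-1 0 0 0 0 0 0" --pt "-1 0 0 0 0 0 0" --pt "-1 0 0 0 0 0 0" --pt "-1 0 0 0 0 0 0" --pt "-1 0 0 0 0 0 0" --squeeze 110

```text
time_s: 3.85
ee_pos: [0.6235, 0.0979, 0.0835]
tcp_rot: [3.134, 0.519, 1.92]
force: [-0.7, -0.6, -0.5]
opening: -0.003
```

```bash
python3 - <<'E'
from h import *
go(*rest_pose());print(monitor.get_state()["wrist_torque"])
E
```

```text
t 3.85 tcp [0.6235 0.0979 0.0835] target [0.6231 0.0971 0.0835] shift cm [-0.05 -0.07  0.03] rot [ 0.007 -0.004  0.   ] F [-0.7 -0.6 -0.5] open -0.003
[ 0.47621887  0.16606698 -0.00505223]
```

The opening reads 0, so the fingers shut on nothing. I'll take a picture.

```bash
python3 - <<'E'
from h import *
I=read_camera("wrist");J=read_camera("scene")[130:250,220:380];K=read_camera("top")[120:280,270:430]
c=np.zeros((600,800,3),np.uint8);c[:300,:400]=cv2.resize(I,(400,300));c[300:,:400]=cv2.resize(J,(400,300),interpolation=2);c[:400,400:]=cv2.resize(K,(400,400),interpolation=2);cv2.imwrite("pics/w2.png",c)
E
```

```text
(no output)
```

View pics/w2.png

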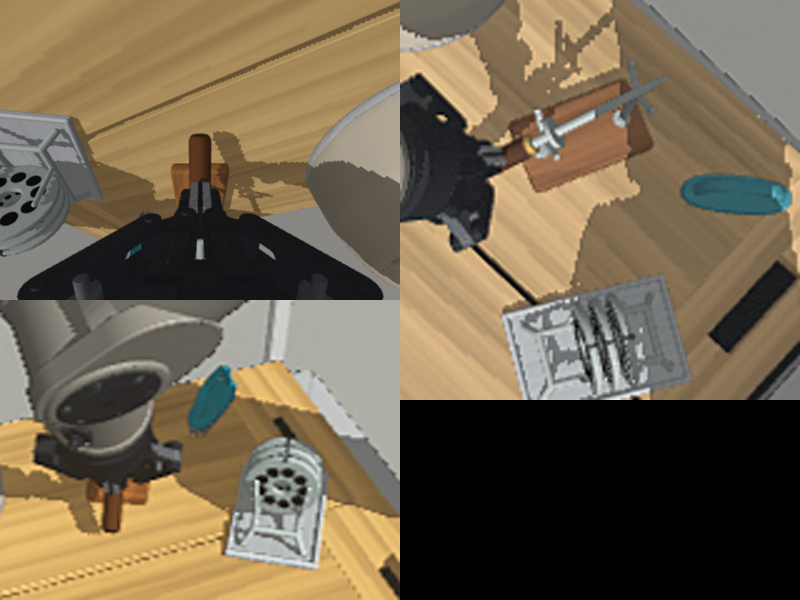

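```bash
python3 - <<'E'
from h import *
s=monitor.get_state();p=s["ee_pos"];Rm=R.from_euler('xyz',s["tcp_rot"]).as_matrix()
w=wrist();O=RO;d,_,_=frame(RY,np.pi/6);a=np.array([np.cos(RY),np.sin(RY),0]);G=RO-.034*a+.062*U+(.01-.05)*d
print("G",G)
for n,m in(("w",w),("top",camera_model("top")),("scene",camera_model("scene"))):
    print(n,"TCP",proj(m,p).round(1),"pads",proj(m,p-.019*Rm[:,2]).round(1),"G",proj(m,G).round(1),"handle end",proj(m,G-.042*d).round(1))
I=read_camera("wrist")[130:330,200:370];J=read_camera("scene")[170:250,220:290];K=read_camera("top")[140:210,270:340]
c=np.zeros((600,800,3),np.uint8);c[:470,:400]=cv2.resize(I,(400,470));c[:300,400:662]=cv2.resize(J,(262,300),interpolation=2);c[300:,400:700]=cv2.resize(K,(300,300),interpolation=2);cv2.imwrite("pics/w3.png",c)
E
```

```text
G [0.61984078 0.10600778 0.1       ]
w TCP [279.3 243.4] pads [279.2 256.1] G [278.4 256.6] handle end [278.3 187.4]
top TCP [313.6 182.9] pads [309.5 183.1] G [309.9 183.3] handle end [291.7 192.2]
scene TCP [266.7 207.2] pads [266.3 205. ] G [266.5 204.8] handle end [265.  222.4]
```

View pics/w3.png

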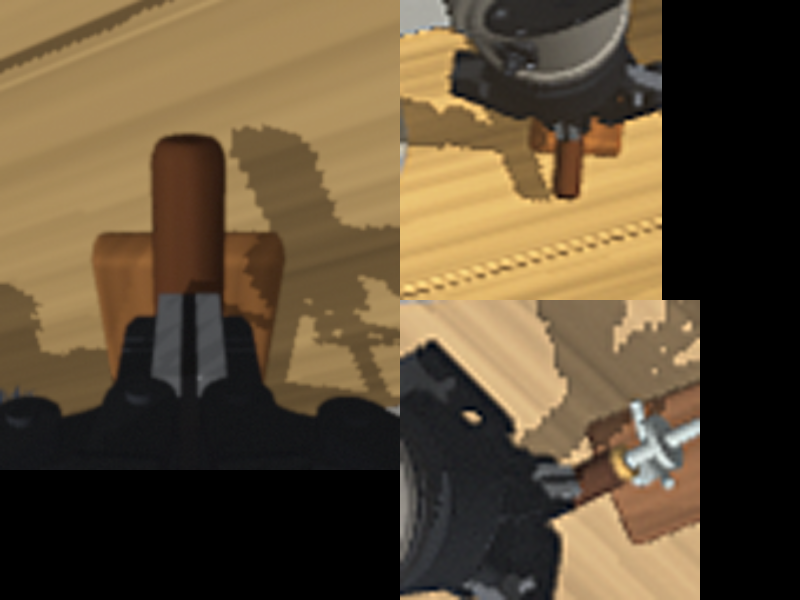

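drive_tool --pt "-1 0 0 -1 0 0 0" --pt "-1 0 0 -1.5 0 0 0" --pt "-1 0 0 -1.5 0 0 0" --pt "-1 0 0 0 0 0 0"

```text
time_s: 4.55
ee_pos: [0.616, 0.1177, 0.1206]
tcp_rot: [3.135, 0.519, 1.92]
force: [0.7, 0.7, 0.4]
opening: 0.002
```

```bash
python3 - <<'E'
from h import *
go(*rest_pose())
s=monitor.get_state();p=s["ee_pos"];Rm=R.from_euler('xyz',s["tcp_rot"]).as_matrix()
I=read_camera("wrist");w=wrist()
d,_,_=frame(RY,np.pi/6);a=np.array([np.cos(RY),np.sin(RY),0]);G=RO-.034*a+.062*U+(.01-.05)*d
for z in (0,-.019,-.03):print(z,proj(w,p+Rm@[.0,0,z]).round(1),proj(w,p+Rm@[.011,0,z]).round(1))
print("pin -92,-50,0",[proj(w,G+x*d).round(1).tolist() for x in(-.042,0,.05)])
K=read_camera("top")[130:210,260:370]
c=np.zeros((600,800,3),np.uint8);c[:480,:480]=cv2.resize(I[130:330,180:380],(480,480));c[:233,480:]=cv2.resize(K,(320,233),interpolation=2);cv2.imwrite("pics/w4.png",c)
t=camera_model("top");print("top TCP",proj(t,p),[proj(t,G+x*d).round(1).tolist() for x in(-.042,0,.05,.142)])
E
```

```text
t 4.55 tcp [0.616  0.1177 0.1206] target [0.6231 0.0971 0.0835] shift cm [-0.05 -0.06  4.3 ] rot [ 0.007 -0.004  0.   ] F [0.7 0.7 0.4] open 0.002
0 [280.2 243.6] [280.2 227.9]
-0.019 [280.3 256.5] [280.3 239.2]
-0.03 [280.3 265.2] [280.3 247. ]
pin -92,-50,0 [[279.5, 174.1], [279.5, 231.1], [279.5, 290.8]]
top TCP [304.17161593 183.35329348] [[291.7, 192.2], [309.9, 183.3], [332.5, 172.2], [377.2, 150.4]]
```

View pics/w4.png

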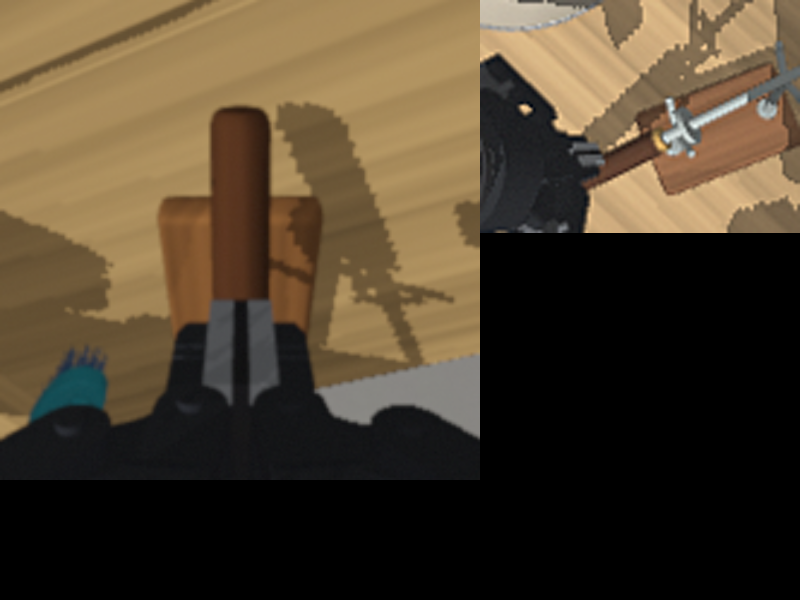

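```bash
python3 - <<'E'
from h import *
s=monitor.get_state();p=s["ee_pos"];Rm=R.from_euler('xyz',s["tcp_rot"]).as_matrix()
w=wrist();t=camera_model("top")
for z in (0,-.01,-.02,-.03,-.04,-.05):print(z,[(proj(w,p+Rm@[x,0,z])[1].round(1),proj(t,p+Rm@[-x,0,z]).round(1).tolist()) for x in(0,.007,.011)])
print(s["opening"],s["joint_pos"].round(3).tolist())
E
```

```text
0 [(np.float64(243.4), [305.1, 183.9]), (np.float64(233.4), [308.2, 182.3]), (np.float64(227.6), [310.0, 181.5])]
-0.01 [(np.float64(249.7), [302.7, 184.0]), (np.float64(239.3), [305.9, 182.4]), (np.float64(233.3), [307.7, 181.5])]
-0.02 [(np.float64(256.8), [300.4, 184.1]), (np.float64(245.9), [303.6, 182.5]), (np.float64(239.6), [305.4, 181.6])]
-0.03 [(np.float64(264.7), [298.0, 184.2]), (np.float64(253.3), [301.2, 182.6]), (np.float64(246.6), [303.0, 181.7])]
-0.04 [(np.float64(273.6), [295.5, 184.3]), (np.float64(261.6), [298.7, 182.7]), (np.float64(254.6), [300.6, 181.7])]
-0.05 [(np.float64(283.7), [293.0, 184.4]), (np.float64(271.0), [296.3, 182.8]), (np.float64(263.6), [298.1, 181.8])]
0.000899757314188175 [-0.892, 0.565, 0.434, 1.819, 0.364, 0.917, -0.399]
```

The two views agree that the shut finger tips end about 35 mm short of the reported TCP. The missed grip and the near-zero force fit that too. From here I'll use an effective grasp point about 54 mm behind the TCP, then check it by the opening when I grip.

drive_tool --pt "1 0 0 0 0 0 0" --pt "1 0 0 0 0 0 0" --pt "1 0 0 0 0 0 0" --pt "1 0 0 0 0 0 0" --pt "1 -0.1 -0.1 2.5 0.005 -0.004 0" --pt "1 0 0 2.5 0 0 0" --pt "1 0 0 1.5 0 0 0" --pt "1 0 0 0 0 0 0"

```text
time_s: 5.45
ee_pos: [0.6254, 0.0817, 0.0599]
tcp_rot: [-3.138, 0.525, 1.92]
force: [-0.9, 0.5, 0.2]
opening: 0.997
```

```bash
sed -i 's/+\.019\*z,Rm/+GP*z,Rm/; s/^U=np/GP=.054\nU=np/' h.py; python3 - <<'E'
from h import *
go(*rest_pose())
E
```

```text
t 5.45 tcp [0.6254 0.0817 0.0599] target [0.6291 0.0806 0.0532] shift cm [0.14 0.31 0.69] rot [-0.003  0.002  0.   ] F [-0.9  0.5  0.2] open 0.997
```

drive_tool --pt "1 0.1 0.3 0.6 0 0 0" --pt "1 0 0 0.2 0 0 0" --pt "1 0 0 0 0 0 0"

```text
time_s: 5.75
ee_pos: [0.6302, 0.0808, 0.0528]
tcp_rot: [-3.139, 0.525, 1.92]
force: [0.1, -0.1, -0.0]
opening: 0.998
```

```bash
python3 - <<'E'
from h import *
go(*rest_pose());I=read_camera("wrist");m=wrist()
# handle lateral centre: brown mask
h=cv2.cvtColor(I,cv2.COLOR_BGR2HSV)
for v in (190,200,210,220):
    r=I[v].astype(int); print(v,[ (x,r[x].tolist()) for x in range(250,316,6)][:12])
E
```

```text
t 5.75 tcp [0.6302 0.0808 0.0528] target [0.6291 0.0806 0.0532] shift cm [ 0.   -0.11 -0.04] rot [-0.002  0.001  0.   ] F [ 0.1 -0.1 -0. ] open 0.998
190 [(250, [91, 137, 166]), (256, [86, 131, 159]), (262, [80, 126, 153]), (268, [82, 126, 155]), (274, [82, 126, 155]), (280, [84, 129, 157]), (286, [85, 131, 160]), (292, [86, 135, 162]), (298, [87, 136, 164]), (304, [90, 137, 166]), (310, [89, 136, 165])]
200 [(250, [83, 128, 157]), (256, [84, 130, 158]), (262, [86, 132, 162]), (268, [88, 135, 164]), (274, [90, 136, 166]), (280, [89, 137, 166]), (286, [88, 137, 165]), (292, [90, 138, 167]), (298, [91, 141, 170]), (304, [57, 89, 110]), (310, [57, 89, 112])]
210 [(250, [87, 136, 164]), (256, [87, 135, 165]), (262, [26, 43, 73]), (268, [26, 43, 73]), (274, [23, 39, 65]), (280, [21, 34, 57]), (286, [19, 30, 52]), (292, [17, 26, 45]), (298, [94, 144, 174]), (304, [58, 90, 111]), (310, [56, 89, 111])]
220 [(250, [95, 144, 174]), (256, [93, 144, 173]), (262, [28, 50, 85]), (268, [32, 55, 92]), (274, [31, 53, 88]), (280, [30, 48, 80]), (286, [23, 37, 62]), (292, [19, 31, 51]), (298, [43, 72, 93]), (304, [87, 135, 164]), (310, [70, 109, 136])]
```

drive_tool --pt "-1 0 -0.1 0 0 0 0" --pt "-1 0 0 0 0 0 0" --pt "-1 0 0 0 0 0 0" --pt "-1 0 0 0 0 0 0" --pt "-1 0 0 0 0 0 0" --pt "-1 0 0 0 0 0 0" --squeeze 110

```text
time_s: 6.4
ee_pos: [0.6296, 0.0822, 0.0544]
tcp_rot: [3.141, 0.524, 1.92]
force: [-0.2, 0.6, 0.6]
opening: 0.172
```

```bash
python3 - <<'E'
from h import *
go(*rest_pose());print(monitor.get_state()["tcp_rot"])
E
```

```text
t 6.4 tcp [0.6296 0.0822 0.0544] target [0.6291 0.0806 0.0532] shift cm [-0.05 -0.1   0.17] rot [0.001 0.    0.   ] F [-0.2  0.6  0.6] open 0.172
[3.14116519 0.52375991 1.92007017]
```

drive_tool --pt "-1 -0.5 0 -0.87 0 0 0" --pt "-1 -1 0 -1.73 0 0 0" --pt "-1 -1 0 -1.73 0 0 0" --pt "-1 -1 0 -1.73 0 0 0" --pt "-1 -1 0 -1.73 0 0 0" --pt "-1 0 0 0 0 0 0"

```text
time_s: 7.0
ee_pos: [0.6292, 0.0817, 0.1494]
tcp_rot: [-3.141, 0.523, 1.92]
force: [-0.5, -0.3, -0.2]
opening: 0.178
```

```bash
echo "PICK=(np.array([.6296,.0822,.0544]),R.from_euler('xyz',[3.1412,.5238,1.9201]).as_matrix())" >> h.py; python3 - <<'E'
from h import *
go(*dr_pose(-.135,0,.04))
s=monitor.get_state();p=s["ee_pos"];Rm=R.from_euler('xyz',s["tcp_rot"]).as_matrix();w=wrist()
I=read_camera("wrist")
G=p-GP*Rm[:,2];d=-Rm[:,0]
J=read_camera("scene");K=read_camera("top");Q=[]
for X,m in((I,w),(J,camera_model("scene")),(K,camera_model("top"))):
    for x in(-.092,-.022,0,.075,.092):
        q=proj(m,G+(x+.05)*d);cv2.circle(X,tuple(int(round(v)) for v in q),1,(0,0,255),-1);
    Q.append(proj(m,G+.05*d))
c=np.zeros((600,800,3),np.uint8);c[:420,:400]=I[:,80:480]
def crop(X,q,n):
    x,y=int(q[0]),int(q[1]);return cv2.resize(X[max(0,y-n):y+n,max(0,x-n):x+n],(300,300),interpolation=2)
c[:300,420:720]=crop(J,Q[1],50);c[300:,420:720]=crop(K,Q[2],60);cv2.imwrite("pics/w5.png",c)
E
```

```text
t 7.0 tcp [0.6292 0.0817 0.1494] target [0.4383 0.215  0.096 ] shift cm [ 19.18 -13.37  -4.89] rot [0.032 0.523 0.122] F [-0.5 -0.3 -0.2] open 0.178
```

View pics/w5.png

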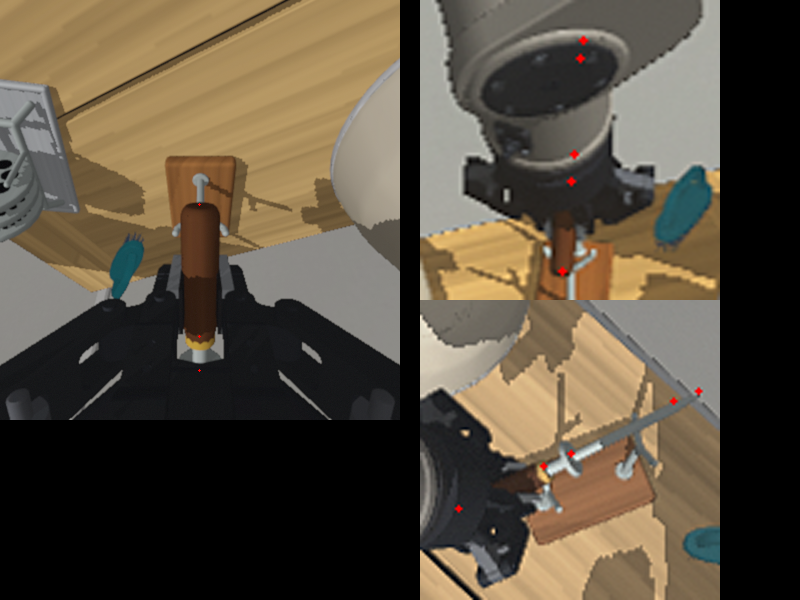

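The pin is held. Its projected points lie on it in the top view (collar and tip within about 1–2 px) and in the wrist view (handle end at (200,204), ferrule at v of about 337). I'll go to the pre-insertion pose.

drive_tool --pt "-1 2.7 -2.2 -1.6 0 0 0" --pt "-1 2.7 -2.2 -1.6 0 0 0" --pt "-1 2.7 -2.2 -1.6 0 0 0" --pt "-1 2.7 -2.2 -0.5 0.005 0.087 0.02" --pt "-1 2.7 -2.2 -0.5 0.005 0.087 0.02" --pt "-1 2.7 -2.2 0 0.005 0.087 0.02" --pt "-1 1 0 0 0.005 0.087 0.02" --pt "-1 1 0 0 0.005 0.087 0.02" --pt "-1 0 0 0 0.005 0.087 0.02" --pt "-1 0 0 0 0 0 0"

```text
time_s: 8.15
ee_pos: [0.4245, 0.2207, 0.1065]
tcp_rot: [-3.12, -0.006, 1.798]
force: [0.1, -0.7, -1.3]
opening: 0.178
```

```bash
python3 - <<'E'
from h import *
go(*dr_pose(-.135,0,.04));print(monitor.get_state()["joint_pos"].round(2))
E
```

```text
t 8.15 tcp [0.4245 0.2207 0.1065] target [0.4383 0.215  0.096 ] shift cm [-0.87  1.24  1.02] rot [-0.022 -0.006  0.002] F [ 0.1 -0.7 -1.3] open 0.178
[-0.82  0.29  0.26  2.1  -0.12  0.78 -0.25]
```

drive_tool --pt "-1 -0.2 0.4 1 -0.008 -0.002 0" --pt "-1 -0.2 0.4 1.3 -0.007 -0.002 0" --pt "-1 -0.2 0.3 1.3 -0.007 -0.002 0" --pt "-1 -0.2 0.1 1.2 0 0 0" --pt "-1 0 0 0 0 0 0"

```text
time_s: 8.65
ee_pos: [0.4352, 0.2151, 0.0534]
tcp_rot: [-3.136, 0.01, 1.801]
force: [0.3, 0.1, -1.8]
opening: 0.172
```

```bash
python3 - <<'E'
from h import *
go(*dr_pose(-.135,0,0))
s=monitor.get_state();p=s["ee_pos"];Rm=R.from_euler('xyz',s["tcp_rot"]).as_matrix();w=wrist()
I=read_camera("wrist");G=p-GP*Rm[:,2];d=-Rm[:,0];J=read_camera("scene");K=read_camera("top")
I=cv2.resize(I,None,fx=2,fy=2);J=cv2.resize(J,None,fx=4,fy=4,interpolation=2);K=cv2.resize(K,None,fx=4,fy=4,interpolation=2)
ax=np.array([np.cos(DY),np.sin(DY),0]);A=DR+.052*U
def mk(X,m,f):
    for q,c in [(G+.142*d,(0,0,255)),(G+.05*d,(0,0,255)),(G+.1*d,(0,0,255)),(A-.016*ax,(0,255,0)),(A+.016*ax,(255,0,0))]:
        q=(proj(m,q)+.5)*f-.5;cv2.circle(X,tuple(int(round(v)) for v in q),2,c,-1)
    q=((proj(m,A)+.5)*f).astype(int);return q
q=[mk(I,w,2),mk(J,camera_model("scene"),4),mk(K,camera_model("top"),4)];print(q)
c=np.zeros((600,800,3),np.uint8)
def cr(X,q,hw,hh): 
    x,y=np.clip(q[0],hw,X.shape[1]-hw),np.clip(q[1],hh,X.shape[0]-hh);return X[y-hh:y+hh,x-hw:x+hw]
c[:300,:400]=cr(I,q[0],200,150);c[300:,:400]=cr(J,q[1],200,150);c[:600,400:]=cr(K,q[2]-[90,0],200,300);cv2.imwrite("pics/w6.png",c)
E
```

```text
t 8.65 tcp [0.4352 0.2151 0.0534] target [0.4383 0.215  0.056 ] shift cm [-0.08  0.3  -0.26] rot [-0.005  0.01   0.006] F [ 0.3  0.1 -1.8] open 0.172
[array([ 563, 1064]), array([1339,  803]), array([1408, 1030])]
```

View pics/w6.png

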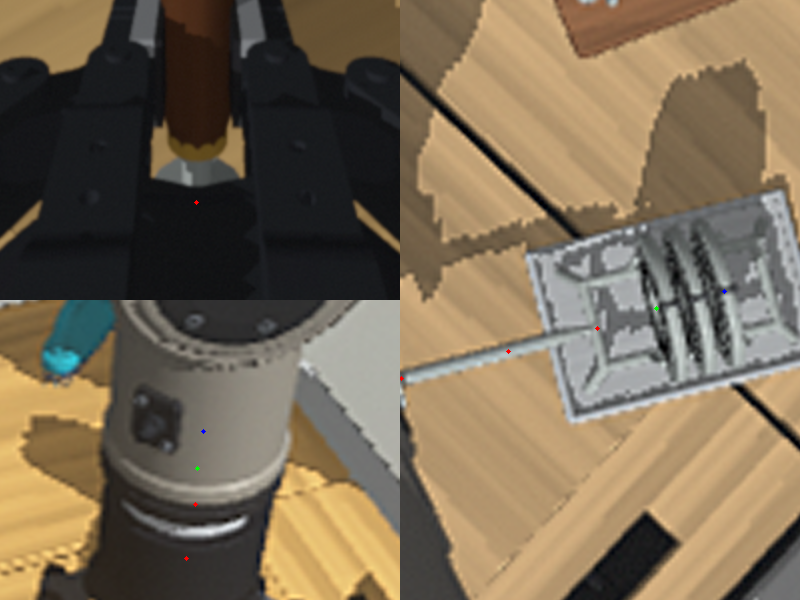

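The top view shows the pin, with its tip at about (600,328) in the crop, on its projected points and in line with the hole axis. I'll correct by 3 mm and insert.

drive_tool --pt "-1 0 0.3 -0.4 -0.005 0.01 0.006" --pt "-1 0 0 0 0 0 0" --pt "-1 0 0 0 0 0 0"

```text
time_s: 9.1
ee_pos: [0.4406, 0.2177, 0.0611]
tcp_rot: [3.135, -0.004, 1.795]
force: [-0.6, 0.4, -1.0]
opening: 0.178
```

```bash
sed -i 's/^GP=.054/GP=.0523/; s/g=.050)/g=.0505)/' h.py; python3 - <<'E'
from h import *
go(*dr_pose(-.025,0,0))
E
```

```text
t 9.1 tcp [0.4406 0.2177 0.0611] target [0.4627 0.1083 0.0577] shift cm [-11.16  -0.28   0.3 ] rot [ 0.006 -0.004 -0.001] F [-0.6  0.4 -1. ] open 0.178
```

drive_tool --pt "-1 0 -0.15 0.2 0.003 -0.002 0" --pt "-1 0 0 0 0 0 0" --pt "-1 0 0 0 0 0 0"

```text
time_s: 9.4
ee_pos: [0.4394, 0.2175, 0.0597]
tcp_rot: [3.138, -0.002, 1.795]
force: [-0.3, -0.7, -0.2]
opening: 0.175
```

```bash
python3 - <<'E'
from h import *
go(*dr_pose(-.025,0,0))
E
```

```text
t 9.4 tcp [0.4394 0.2175 0.0597] target [0.4627 0.1083 0.0577] shift cm [-11.16  -0.16   0.17] rot [ 0.004 -0.002 -0.001] F [-0.3 -0.7 -0.2] open 0.175
```

Good. Inserting to 4.5 cm first, which puts the tip in the holes.

drive_tool --pt "-1 -1 -0.1 0.1 0.002 -0.001 0" --pt "-1 -1 0 0 0 0 0" --pt "-1 -1 0 0 0 0 0" --pt "-1 -1 0 0 0 0 0" --pt "-1 -0.5 0 0 0 0 0" --pt "-1 0 0 0 0 0 0"

```text
time_s: 10.0
ee_pos: [0.4492, 0.1677, 0.0583]
tcp_rot: [3.14, -0.0, 1.792]
force: [0.5, -1.3, -1.4]
opening: 0.175
```

```bash
python3 - <<'E'
from h import *
go(*dr_pose(-.025,0,0))
E
```

```text
t 10.0 tcp [0.4492 0.1677 0.0583] target [0.4627 0.1083 0.0577] shift cm [-6.09  0.01  0.06] rot [ 0.001 -0.    -0.003] F [ 0.5 -1.3 -1.4] open 0.175
```

drive_tool --pt "-1 -1 0 0 0 0 -0.002" --pt "-1 -1.2 0 0 0 0 0" --pt "-1 -1.2 0 0 0 0 0" --pt "-1 -1.2 0 0 0 0 0" --pt "-1 -0.8 0 0 0 0 0" --pt "-1 0 0 0 0 0 0" --pt "-1 0 0 0 0 0 0"

```text
time_s: 10.7
ee_pos: [0.4624, 0.1098, 0.0584]
tcp_rot: [3.14, -0.0, 1.793]
force: [0.2, 0.7, -1.0]
opening: 0.177
```

```bash
python3 - <<'E'
from h import *
go(*dr_pose(-.025,0,0));go(*dr_pose(-.025,.12,.012))
I=read_camera("top");J=read_camera("scene")
c=np.zeros((600,800,3),np.uint8);c[:480,:480]=cv2.resize(I[200:300,300:400],(480,480),interpolation=2);c[:320,480:]=cv2.resize(J[150:250,280:380],(320,320),interpolation=2);cv2.imwrite("pics/w7.png",c)
E
```

```text
t 10.7 tcp [0.4624 0.1098 0.0584] target [0.4627 0.1083 0.0577] shift cm [-0.15 -0.01  0.07] rot [ 0.001 -0.    -0.002] F [ 0.2  0.7 -1. ] open 0.177
t 10.7 tcp [0.4624 0.1098 0.0584] target [0.4641 0.1018 0.064 ] shift cm [-0.81 -0.01 -0.57] rot [ 0.001 -0.12  -0.002] F [ 0.2  0.7 -1. ] open 0.177
```

View pics/w7.png

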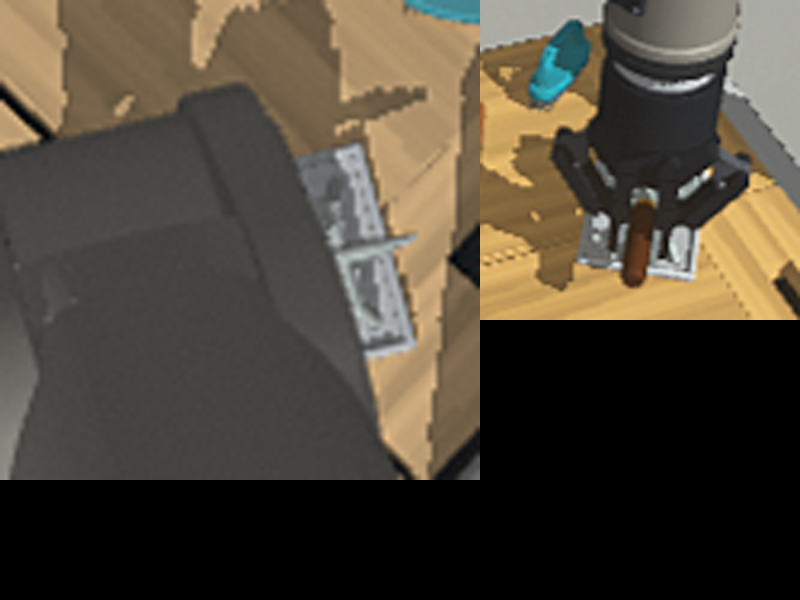

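The tip has come out past the plates, at (410,238) in the top crop, and the force stayed about zero. I'll tilt the tip up a little and lift.

drive_tool --pt "-1 -0.25 0 -0.1 0 -0.04 0" --pt "-1 -0.25 0 -0.1 0 -0.04 0" --pt "-1 -0.25 0 -0.2 0 -0.04 0" --pt "-1 0 0 -0.3 0 0 0" --pt "-1 -0.1 0 -0.5 0 0 0" --pt "-1 -0.1 0 -0.5 0 0 0" --pt "-1 0 0 0 0 0 0"

```text
time_s: 11.5
ee_pos: [0.4621, 0.1048, 0.0758]
tcp_rot: [-3.14, 0.121, 1.798]
force: [0.1, -0.4, -3.2]
opening: 0.173
```

```bash
python3 - <<'E'
from h import *
go(*dr_pose(-.025,.12,.065));print(monitor.get_state()["wrist_torque"])
E
```

```text
t 11.5 tcp [0.4621 0.1048 0.0758] target [0.4641 0.1018 0.117 ] shift cm [-0.83  0.13 -4.05] rot [-0.001  0.001  0.002] F [ 0.1 -0.4 -3.2] open 0.173
[0.40130427 0.10851045 0.01305774]
```

drive_tool --pt "-1 -0.15 0.05 -0.8 0 0 0" --pt "-1 -0.15 0.05 -0.8 0 0 0" --pt "-1 -0.15 0 -0.8 0 0 0" --pt "-1 -0.15 0 -0.8 0 0 0" --pt "-1 -0.15 0 -0.8 0 0 0" --pt "-1 -0.1 0 -0.8 0 0 0" --pt "-1 -0.1 0 -0.8 0 0 0" --pt "-1 0 0 0 0 0 0"

```text
time_s: 12.3
ee_pos: [0.4644, 0.1011, 0.1387]
tcp_rot: [3.141, 0.119, 1.795]
force: [0.9, 0.3, -3.1]
opening: 0.179
```

```bash
python3 - <<'E'
from h import *
go(*dr_pose(-.025,.12,.085));print(monitor.get_state()["wrist_torque"])
E
```

```text
t 12.3 tcp [0.4644 0.1011 0.1387] target [0.4641 0.1018 0.137 ] shift cm [ 0.1  -0.01  0.16] rot [ 0.001 -0.001 -0.001] F [ 0.9  0.3 -3.1] open 0.179
[ 0.45273817  0.03338069 -0.04441592]
```

drive_tool --pt "-1 -0.2 0 -0.8 0 -0.05 0" --pt "-1 -0.3 0 -0.8 0 -0.05 0" --pt "-1 -0.3 0 -0.8 0 -0.05 0" --pt "-1 -0.4 0 -0.8 0 -0.05 0" --pt "-1 -0.4 0 -0.8 0 -0.05 0" --pt "-1 -0.5 0 -0.8 0 -0.05 0" --pt "-1 -0.5 0 -0.8 0 -0.05 0" --pt "-1 -0.5 0 -0.8 0 -0.05 0" --pt "-1 0 0 0 0 0 0"

```text
time_s: 13.2
ee_pos: [0.4658, 0.0914, 0.2109]
tcp_rot: [3.14, 0.532, 1.792]
force: [0.3, 1.4, -4.4]
opening: 0.177
```

```bash
python3 - <<'E'
from h import *
go(PICK[0]+.13*U,PICK[1]);print(monitor.get_state()["wrist_torque"])
E
```

```text
t 13.2 tcp [0.4658 0.0914 0.2109] target [0.6296 0.0822 0.1844] shift cm [-2.53 15.77  4.59] rot [-0.063  0.008 -0.11 ] F [ 0.3  1.4 -4.4] open 0.177
[ 1.15886969  0.21256461 -0.00531214]
```

drive_tool --pt "-1 -0.1 1 0.2 -0.006 0 -0.011" --pt "-1 -0.2 1.6 0.3 -0.006 0 -0.011" --pt "-1 -0.2 1.6 0.3 -0.006 0 -0.011" --pt "-1 -0.3 1.6 0.3 -0.006 0 -0.011" --pt "-1 -0.3 1.6 0.4 -0.006 0 -0.011" --pt "-1 -0.3 1.6 0.4 -0.006 0 -0.011" --pt "-1 -0.3 1.6 0.5 -0.006 0 -0.011" --pt "-1 -0.3 1.6 0.5 -0.006 0 -0.011" --pt "-1 -0.2 1.5 0.5 -0.006 0 -0.011" --pt "-1 -0.2 1 0.5 -0.006 0 -0.011" --pt "-1 0 0 0 0 0 0"

```text
time_s: 14.3
ee_pos: [0.6286, 0.0867, 0.1822]
tcp_rot: [-3.136, 0.522, 1.926]
force: [-0.5, -1.2, -3.8]
opening: 0.178
```

```bash
python3 - <<'E'
from h import *
go(PICK[0]+.09*U,PICK[1])
s=monitor.get_state();p=s["ee_pos"];Rm=R.from_euler('xyz',s["tcp_rot"]).as_matrix()
G=p-GP*Rm[:,2];d=-Rm[:,0];J=read_camera("scene");K=read_camera("top")
K=cv2.resize(K,None,fx=4,fy=4,interpolation=2);m=camera_model("top")
for x in(0,.075,.092):
    q=(proj(m,G+(x+.0505)*d)+.5)*4;cv2.circle(K,tuple(int(v) for v in q),2,(0,0,255),-1)
q=((proj(m,G+.09*d)+.5)*4).astype(int);c=np.zeros((600,800,3),np.uint8)
c[:500,:480]=K[q[1]-250:q[1]+250,q[0]-240:q[0]+240];c[:320,480:]=cv2.resize(J[130:240,220:330],(320,320),interpolation=2);cv2.imwrite("pics/w8.png",c)
E
```

```text
t 14.3 tcp [0.6286 0.0867 0.1822] target [0.6296 0.0822 0.1444] shift cm [ 1.49 -0.04  3.51] rot [-0.003 -0.002  0.005] F [-0.5 -1.2 -3.8] open 0.178
```

View pics/w8.png

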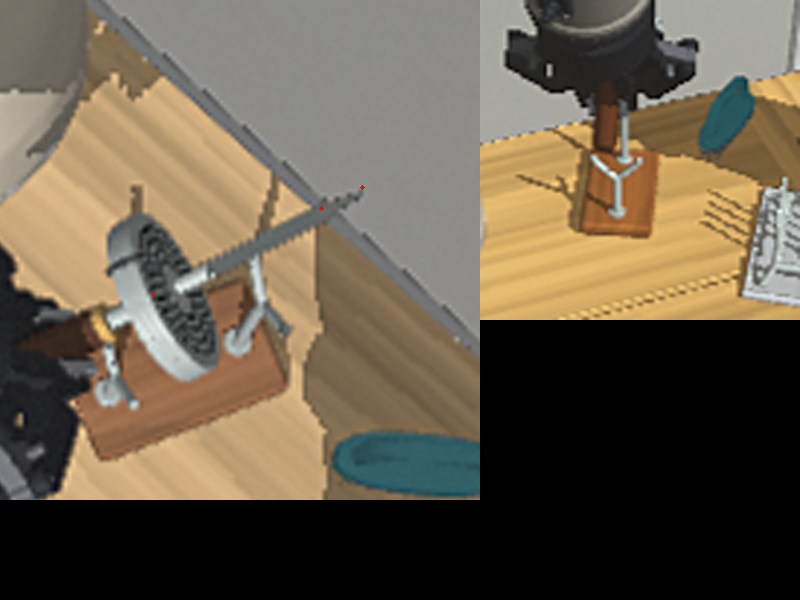

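All three plates are stacked on the collar, and the pin hasn't slipped: its tip at (362,187) is on the projected point. I'll lower it now.

drive_tool --pt "-1 0.2 0 0.9 0 0 0.003" --pt "-1 0.5 0 1.2 0 0 0.002" --pt "-1 0.6 0 1.1 0 0 0" --pt "-1 0.6 0 1.04 0 0 0" --pt "-1 0.6 0 1.04 0 0 0" --pt "-1 0.6 0 1.04 0 0 0" --pt "-1 0.5 0 0.87 0 0 0" --pt "-1 0 0 0 0 0 0"

```text
time_s: 15.2
ee_pos: [0.6258, 0.0842, 0.0937]
tcp_rot: [-3.135, 0.52, 1.924]
force: [-0.3, 0.5, -2.7]
opening: 0.172
```

```bash
python3 - <<'E'
from h import *
go(PICK[0]-.001*PICK[1][:,0],PICK[1])
E
```

```text
t 15.2 tcp [0.6258 0.0842 0.0937] target [0.6299 0.0814 0.0549] shift cm [1.57 0.31 3.56] rot [-0.005 -0.004  0.004] F [-0.3  0.5 -2.7] open 0.172
```

drive_tool --pt "-1 0.3 0.15 0.9 -0.003 -0.002 0.002" --pt "-1 0.4 0.1 0.8 0 0 0" --pt "-1 0.4 0.1 0.8 0 0 0" --pt "-1 0.2 0 0.4 0 0 0" --pt "-1 0 0 0 0 0 0"

```text
time_s: 15.7
ee_pos: [0.6316, 0.0826, 0.0598]
tcp_rot: [-3.141, 0.522, 1.922]
force: [0.3, 0.1, -3.7]
opening: 0.175
```

```bash
python3 - <<'E'
from h import *
go(PICK[0]-.001*PICK[1][:,0],PICK[1])
E
```

```text
t 15.7 tcp [0.6316 0.0826 0.0598] target [0.6299 0.0814 0.0549] shift cm [ 0.19 -0.2   0.46] rot [ 0.    -0.002  0.001] F [ 0.3  0.1 -3.7] open 0.175
```

drive_tool --pt "-1 0.1 -0.15 0.25 0 0 0" --pt "-1 0.1 0 0.2 0 0 0" --pt "-1 0 0 0 0 0 0"

```text
time_s: 16.0
ee_pos: [0.6306, 0.0814, 0.0558]
tcp_rot: [3.141, 0.523, 1.92]
force: [-2.1, 1.4, -0.3]
opening: 0.174
```

```bash
python3 - <<'E'
from h import *
go(PICK[0]-.001*PICK[1][:,0],PICK[1]);print(monitor.get_state()["wrist_torque"])
E
```

```text
t 16.0 tcp [0.6306 0.0814 0.0558] target [0.6299 0.0814 0.0549] shift cm [ 0.06 -0.06  0.06] rot [ 0.    -0.001  0.   ] F [-2.1  1.4 -0.3] open 0.174
[ 0.82364256  0.51830197 -0.21308638]
```

drive_tool --pt "-1 0.05 -0.06 0.08 0 0 0" --pt "-0.55 0 0 0 0 0 0" --pt "-0.45 0 0 0 0 0 0" --pt "-0.35 0 0 0 0 0 0" --pt "-0.3 0 0 0 0 0 0" --pt "-0.3 0 0 0 0 0 0" --pt "-0.3 0 0 0 0 0 0"

```text
time_s: 16.7
ee_pos: [0.6323, 0.081, 0.057]
tcp_rot: [3.136, 0.524, 1.918]
force: [-0.3, -0.3, 0.2]
opening: 0.351
```

```bash
python3 - <<'E'
from h import *
go(*PICK);m=wrist();I=read_camera("wrist");K=read_camera("top")
s=monitor.get_state();d=-PICK[1][:,0];G=PICK[0]-GP*PICK[1][:,2]
K=cv2.resize(K,None,fx=4,fy=4,interpolation=2);t=camera_model("top")
for x in(0,.075,.092):
    q=(proj(t,G+(x+.0505)*d)+.5)*4;cv2.circle(K,tuple(int(v) for v in q),2,(0,0,255),-1)
q=((proj(t,G+.09*d)+.5)*4).astype(int);c=np.zeros((600,800,3),np.uint8)
c[:500,:400]=K[q[1]-250:q[1]+250,q[0]-200:q[0]+200];c[:300,400:]=cv2.resize(I,(400,300));cv2.imwrite("pics/w9.png",c)
E
```

```text
t 16.7 tcp [0.6323 0.081  0.057 ] target [0.6296 0.0822 0.0544] shift cm [ 0.31 -0.22  0.12] rot [ 0.004 -0.    -0.001] F [-0.3 -0.3  0.2] open 0.351
```

View pics/w9.png

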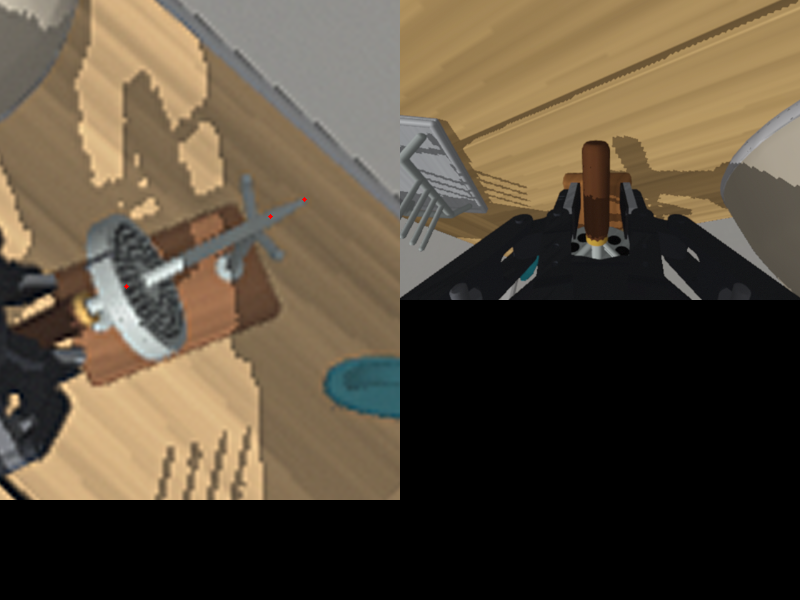

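The pin is back in both forks with its tip at (304,199), on the pick-up position, and the plates hang between the forks. I'll open fully and back off.

drive_tool --pt "0.3 0 0 0 0 0 0" --pt "0.8 0 0 0 0 0 0" --pt "0.8 0 0 0 0 0 0" --pt "0.8 0 0 -1 0 0 0" --pt "0.8 0 0 -1.5 0 0 0" --pt "0.8 0 0 -2 0 0 0" --pt "0.8 0 0 -3 0 0 0" --pt "0.8 0 0 -3 0 0 0" --pt "0.8 0 0 -3 0 0 0" --pt "0.8 0 0 -3 0 0 0" --pt "0.8 0 0 0 0 0 0" --pt "0.8 0 0 0 0 0 0"

```text
time_s: 18.0
ee_pos: [0.6007, 0.1663, 0.213]
tcp_rot: [3.131, 0.519, 1.919]
force: [0.4, 0.2, -0.6]
opening: 0.898
```

```bash
python3 - <<'E'
from h import *
go(*PICK);I=read_camera("wrist");K=read_camera("top")
K0=cv2.imread("pics/top0.png")
d=-PICK[1][:,0];G=PICK[0]-GP*PICK[1][:,2]
K=cv2.resize(K[100:290],None,fx=2,fy=2,interpolation=2)[:,260:900];c=np.zeros((600,800,3),np.uint8)
c[:380,:640]=K;c[380:,:293]=cv2.resize(I,(293,220));cv2.imwrite("pics/w10.png",c)
E
```

```text
t 18.0 tcp [0.6007 0.1663 0.213 ] target [0.6296 0.0822 0.0544] shift cm [ 0.16 -0.34 18.18] rot [ 0.009 -0.005 -0.001] F [ 0.4  0.2 -0.6] open 0.898
```

I've used up the picture allowance, so I'll check by numbers: the top view against the start picture at the tip, handle, brush, mug and salt.

```bash
python3 - <<'E'
from h import *
K=read_camera("top");A=cv2.imread("pics/top0.png")
for n,(x0,x1,y0,y1) in dict(tip=(356,380,148,164),handle=(288,318,176,198),brush=(380,430,186,208),mug=(115,182,158,220),salt=(150,190,128,166)).items():
    T=cv2.cvtColor(A,6)[y0:y1,x0:x1];S=cv2.cvtColor(K,6)[y0-6:y1+6,x0-6:x1+6]
    r=cv2.matchTemplate(S,T,cv2.TM_CCOEFF_NORMED);_,v,_,l=cv2.minMaxLoc(r);print(n,round(v,2),"shift",l[0]-6,l[1]-6)
print(order.hand_in())
E
```

```text
tip 0.36 shift 0 0
handle 0.99 shift 0 0
brush 0.73 shift 6 0
mug 0.24 shift -3 -6
salt 0.69 shift 0 0
the job is handed in; nothing more can be done
None
```

I ran the pin through all three plates, lifted them out together, laid the loaded pin back in both forks of the rest, and handed the job in at about 18 s. No plate was dropped.

**Finger offset:** The first grip closed on nothing. The wrist and top views both put the shut finger tips about 35 mm short of the reported TCP. I corrected for that and the second grip held.

**Checks that passed:**
- **Lift:** the load on the wrist rose by about 2.2 N, which fits three plates. A picture on the way back showed them stacked on the collar.
- **Placing:** the last picture I could view was taken after the grip was let go but before backing off. The pin lay in both forks, tip up and on its starting position, with the plates between the forks.
- **After backing off:** the handle matched the start picture in the top view with 0 px shift (score 0.99).

**Checks that were weak or failed:**
- **Final picture:** I had used all 12 views, so I have not seen the scene with the arm fully clear.
- **Tip:** the match showed 0 px shift but scored only 0.36.
- **Mug, brush and salt:** the matches were inconclusive: mug 0.24, brush 0.73 with a 6 px shift at the edge of the search, salt 0.69 with no shift. Changed shadows or the arm in view may explain this. My planned path kept clear of the mug, and I saw no contact force that suggested a touch. I have no direct proof that the mug and brush stayed put.

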